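# Let one slim tin out of the gravity tin rack with its rocker paddle

## Robot

A 6-joint arm with a two-finger parallel gripper is mounted at the origin on a cart in front of the work surface, level with it; the furniture and walls round the work are solid. World frame = base frame: x ahead of the robot, y to its left, z up, the work surface at z = 0. Lengths are in m, angles in rad, forces in N, time in s.
With the tool pointing down it reaches from about 0.425 to 0.95 m from the base axis. Payload 3.5 kg.
Tool frame: the origin (TCP) lies at the very end of the fingers, on their centre line; the grasp point (between the pads) lies 19 mm behind it; z points along the fingers, y is the direction in which the jaws open and shut (so a half turn about z gives the same grasp; the last joint's range is limited). The gripper opens to 85 mm and grips with 20 to 120 N. Pads are 22 mm wide; open, the fingers measure 114 mm over their backs; the gripper's body (76 mm by 85 mm) begins 54 mm behind the grasp point. The pads swing forward as they close: fully open they stand 13 mm farther back than shut.
Start: joints at [-0.15, 0.286, 1.577, -0, 1.279, -0.15], TCP at [0.675, 0, 0.231] pointing down, gripper open.
Joint ranges: [-2.77, 2.77], [-0.9, 2.22], [0.21, 2.48], [-1.53, 4.67], [0.24, 2.81], [-2.84, 2.84]. Speed limits (rad/s): [2.79, 2.79, 3.14, 3.14, 3.14, 3.14].

## Interface

Orientations are given as a unit quaternion [x, y, z, w].
In Python, from plant import ctrl, imaging gives the robot as it stands.
- The arm moves only by the shell command python3 -m creep 'ROWS' [OPENING] [FORCE]. ROWS is JSON, one flat list of numbers, 4 for each row, row after row: the shift along the tool's x, y, z in units of 25 mm (1.0 is 25 mm), then the turn about the tool's z in units of 5 degrees (1.0 is 5 degrees). A call has 1 to 20 rows; each row is the pose to reach, as a shift and turn from the pose commanded when the call began, along the tool's axes at that moment; what a row does not reach only later rows make up. A row lasts 1/12 s, in which the tool goes at most 41.7 mm and 7.16 degrees, less where a joint would pass 70% of its speed; a pose out of reach is approached as far as the arm can. A call with a gripper value outside its range is refused whole. OPENING is the closure in counts, from 0 (fully open) to 255 (shut), set as the call begins (- or left out, the last holds). The fingers move at their own pace and stop on an object; FORCE is the grip in N (left out, the last holds). Time passes only in rows, so rows that repeat a pose let the fingers close. It gives the time, the measured TCP pose, the force and the opening at its end, in the units of the state.
- ctrl.get_state(): the state, without advancing time (a new reading comes with each control period).
- imaging.read_camera(name): name is "scene" or "side" or "wrist"; returns the picture (420x560x3 uint8, red, green, blue); there is no depth.
- imaging.camera_info(name): a dict with "intrinsics" (3x3 intrinsics, pixels), "origin" and "attitude" of the camera in the world. Camera axes: x right, y down, z forward; pixel columns grow to the right and rows downward; lengths in m; the calibration is good to about 2 mm. The wrist camera is an equidistant fisheye: a pixel r from the principal point sees the ray r / f radians off the axis. A picture is of the moment at which its call begins: read the wrist's pose just before it. camera_info takes no time and is no camera call; for the wrist camera it gives the pose at the moment of the call.
- ctrl.sign_off(): hands the job in, once; it reports no verdict.
Trained networks look in the newest picture that a camera, given by its name, has taken for a name from the list of things; names that differ only in an ending like _2 or _b are one class to them, and where a whole thing is asked for, a point or a joint stands for the part that bears it (a point fixed in the world has none). Each returns a list of dicts, best first, with "p" (0 to 1); they miss things now and then, are a little off and sometimes report something else, mostly with a low value. They report only what shows in the picture. A call takes as long as a camera call.
- imaging.silhouettes(camera, name): "mask" (420x560 bool, what is visible of it) and "uv" ([column, row] in pixels, amid what is visible of it).
The state is a dict: "time": time; "qpos": joint angles; "dq": joint speeds; "joint_efforts": joint torques, N m; "eef_pos": TCP position; "tcp_rot": TCP orientation; "contact_force": force on the tool from outside, world axes, zero at the start; "wrist_torque": the same for the moment, N m; "opening": opening from 0.0 (shut) to 1.0 (fully open).
Only numpy, scipy, OpenCV 4.12 (cv2) and the standard library are available. Lean on these libraries where they do the work, as an engineer would, in place of code of your own. Each camera call takes 0.05 s, during which the arm holds its last target.

## Task

Two gravity tin racks stand on the table, one loaded with slim tins and one with wide, squat tins. On the rack with the slim tins, press the black rocker paddle all the way down so that the gate at its other end lifts, keep it down until the front tin has rolled out and rests against the front lip, then let the paddle come back up so that the gate closes and the second tin moves up behind it. Do not touch any tin, and leave the rack of wide tins and the other things on the table alone.

Things in the scene. Friction and masses are not known exactly. Their poses are not given: they have to be found in the camera images.
- slim_rack: Rack of the slim tins, fixed: a stainless chute on four legs, sloping 8 degrees down to a lip at its front end. Origin on the table under its middle; x points to the raised rear, y left as seen from the low front, z up. 194 mm long, 92 mm wide; the paddle at its rear is its highest point (175 mm). It stands left of the deep white tub, or right of it along the wall.
- wide_rack: Rack of the wide, squat tins, fixed: a stainless chute on four legs, sloping 8 degrees down to a lip at its front end. Origin on the table under its middle; x points to the raised rear, y left as seen from the low front, z up. 248 mm long, 78 mm wide, 210 mm high. It stands on the other side of the deep white tub.
- slim_rocker (a joint): Angle of the slim rack's rocker, rad: 0 at rest (paddle up, gate down before the first tin), 0.62 fully pressed (gate up, a hold-back bar down before the second tin, so only one can leave). The front tin gets free at about 0.53 and rolls to the lip in about 1 s. A spring returns the rocker to 0 when let go; let go between 0.42 and 0.53 the gate may stay propped on the tin until pressed again.
- wide_rocker (a joint): Angle of the wide rack's rocker, rad: 0 at rest, 0.62 fully pressed. To be left at rest.
- slim_paddle (a point): Centre of the upper face of the black paddle (44 mm along the rack, 30 mm wide) on the rocker's rear end: press here. In the rack's frame x 0.066, z 0.162 at rest; x 0.077, z 0.135 half-way; x 0.080, z 0.106 fully down: an arc of radius 0.096 about the axle at x -0.015, z 0.111. It leans 18 degrees up to the rear at rest, as much down when pressed. 2 to 5 N press it down to a hard stop.
- wide_paddle (a point): Centre of the upper face of the like paddle on the wide rack's rocker; x 0.083, y 0, z 0.198 in the wide rack's frame at rest. To be left alone.
- slim_tin_1: Front one of the two slim food tins, 57 mm diameter, 72 mm long, lying on its side across the chute behind the gate. Its axis in the rack's frame: x 0.000, z 0.063 at the start, x -0.069, z 0.053 when it rests against the front lip. Origin in the middle of its bottom end, on the tin's axis; its z axis runs along the tin, whose middle is 36 mm along it.
- slim_tin_2: Second one of the two slim food tins, 57 mm diameter, 72 mm long, lying on its side across the chute behind the first. Its axis in the rack's frame: x +0.057, z 0.071 at the start, x 0.000, z 0.063 once moved up to the gate. Origin in the middle of its bottom end, on the tin's axis; its z axis runs along the tin, whose middle is 36 mm along it.
- wide_tin_1: Front one of the two wide, squat food tins, 75 mm diameter, 58 mm long, lying on its side across the chute of the wide rack. Origin in the middle of its bottom end, on the tin's axis; its z axis runs along the tin, whose middle is 29 mm along it.
- wide_tin_2: Second one of the two wide, squat food tins, 75 mm diameter, 58 mm long, lying on its side across the chute of the wide rack. Origin in the middle of its bottom end, on the tin's axis; its z axis runs along the tin, whose middle is 29 mm along it.
- jug: Loose bystander: aluminium jug with black handle, 134x185x149 mm, standing on the left of the table. Origin under its middle.
- wind_up_timer: Loose bystander: round wind-up kitchen timer, 57 mm across, 36 mm high, on the right part of the table. Origin under its middle.
- onion: Loose bystander: onion, about 68 mm across and 71 mm high, on the right part of the table. Origin under its middle.

How it is judged:
By the outcome, as a careful person would: the job done as asked, in the order asked, and still so for the second after the job is handed in, with the robot touching nothing.
It also fails if it takes over 42 s, if anything falls off the work surface, if the arm or the gripper's body presses on something with over 40 N, if the wrist force passes 120 N, or if a joint passes its speed limit or range.

## Working session

There is one attempt and no reset: what is moved stays moved. The work goes in short steps, Python scripts to look and compute and a shell command to move; the robot and the scene stay as the last step left them, time stands still between calls to the robot, and variables do not carry over. Pictures are saved under pics/ and viewed, and the job is handed in when it is done.

```bash
mkdir -p pics; ls; python3 - <<'E'
from plant import ctrl, imaging
import cv2,numpy as np
print(ctrl.get_state())
for c in ("scene","side","wrist"):
    print(c,imaging.camera_info(c))
    cv2.imwrite(f"pics/{c}0.png",imaging.read_camera(c)[:,:,::-1])
    if c!="wrist":
        for n in ("slim_rack","slim_paddle","slim_tin_1","wide_rack"):
            for d in imaging.silhouettes(c,n)[:3]:
                ys,xs=np.nonzero(d["mask"]); print(c,n,d["p"],d["uv"],len(xs),xs.min(),xs.max(),ys.min(),ys.max())
E
```

```text
pics
{'time': 0.0, 'qpos': array([-1.50035220e-01,  2.87171471e-01,  1.57816193e+00, -2.35171786e-05,
        1.27857032e+00, -1.50012848e-01]), 'dq': array([ 0.0001854 , -0.00012248, -0.00335163,  0.00057428, -0.00179167,
       -0.00021146]), 'joint_efforts': array([-1.79628755e-04, -4.05981302e+01, -2.92628127e+01, -1.54224781e-04,
        5.81841552e-03,  3.74769741e-06]), 'eef_pos': array([6.74355984e-01, 9.74982862e-05, 2.29951448e-01]), 'tcp_rot': array([ 7.07111814e-01,  7.07100804e-01, -6.94844380e-04, -9.23351021e-04]), 'contact_force': array([-0.41454926,  0.05481378,  0.49022262]), 'wrist_torque': array([ 0.06765875, -0.02846042, -0.0357532 ]), 'opening': 1.0022966726565368}
scene {'intrinsics': array([[528.5631816 ,   0.        , 279.10105835],
       [  0.        , 528.5631816 , 220.26342915],
       [  0.        ,   0.        ,   1.        ]]), 'origin': array([-0.16420244, -0.55906401,  1.14596931]), 'attitude': array([ 0.84131316, -0.38845948,  0.15353271, -0.34310219])}
scene slim_rack 0.65 [379.4, 250.2] 635 361 391 219 291
scene slim_rack 0.63 [189.4, 283.1] 2126 
[... 506 characters left out ...]
0.1422031 , 0.94985066]), 'attitude': array([ 0.62071263,  0.72623476, -0.22265952, -0.19422058])}
side slim_paddle 0.62 [339.8, 149.4] 326 319 356 140 159
side slim_paddle 0.6 [167.2, 218.8] 1589 143 190 189 279
side slim_tin_1 0.74 [343.5, 170.7] 550 325 357 160 184
side slim_tin_1 0.52 [325.4, 159.7] 252 318 344 151 169
side wide_rack 0.67 [167.1, 217.3] 1376 143 190 189 278
wrist {'intrinsics': array([[325.1922621 ,   0.        , 270.72597471],
       [  0.        , 325.1922621 , 206.3344998 ],
       [  0.        ,   0.        ,   1.        ]]), 'origin': array([0.67553047, 0.06628808, 0.37396816]), 'attitude': array([ 9.91149944e-01, -1.20341483e-04,  1.67641318e-04,  1.32746925e-01])}
```

View pics/scene0.png

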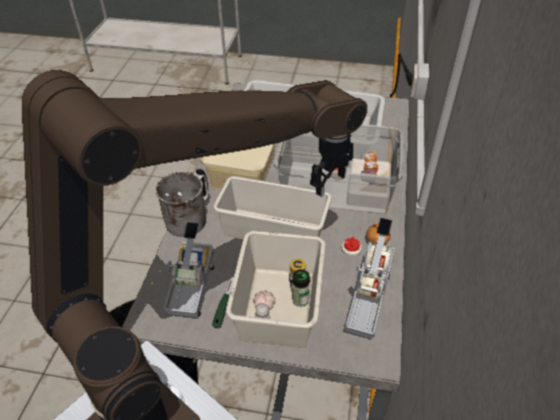

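View pics/side0.png

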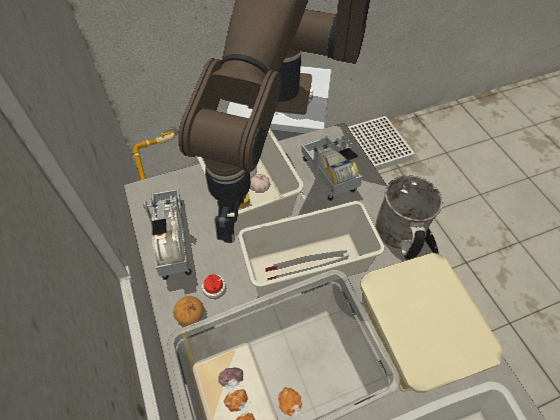

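View pics/wrist0.png

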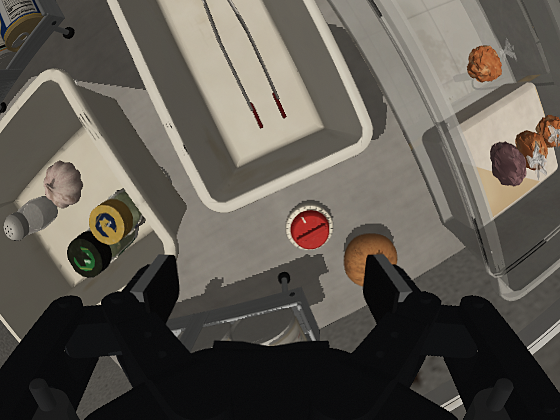

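```bash
python3 - <<'E'
import cv2,numpy as np
s=cv2.imread("pics/scene0.png");d=cv2.imread("pics/side0.png")
f=lambda im,x,y,w=100,h=130:cv2.resize(im[y:y+h,x:x+w],(400,520),interpolation=cv2.INTER_CUBIC)
cv2.imwrite("pics/crop1.png",np.hstack([f(s,140,210),f(s,325,210)]))
cv2.imwrite("pics/crop2.png",np.hstack([f(d,290,100),f(d,120,170)]))
E
```

```text
(no output)
```

View pics/crop1.png

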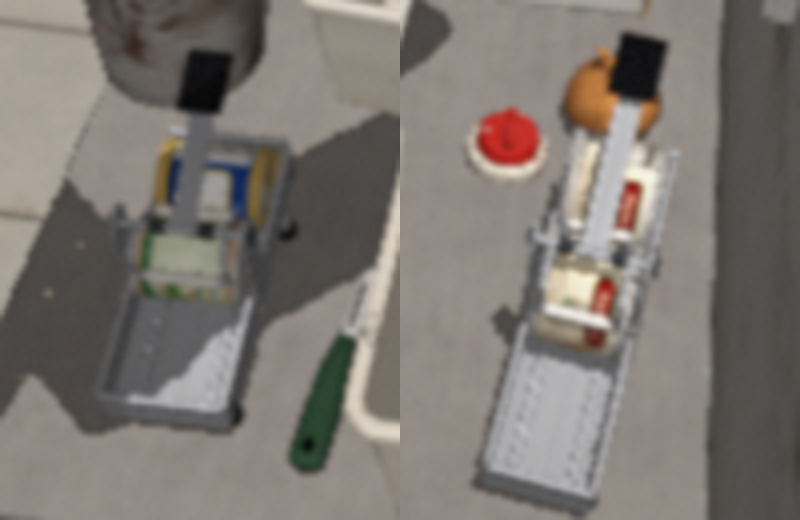

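View pics/crop2.png

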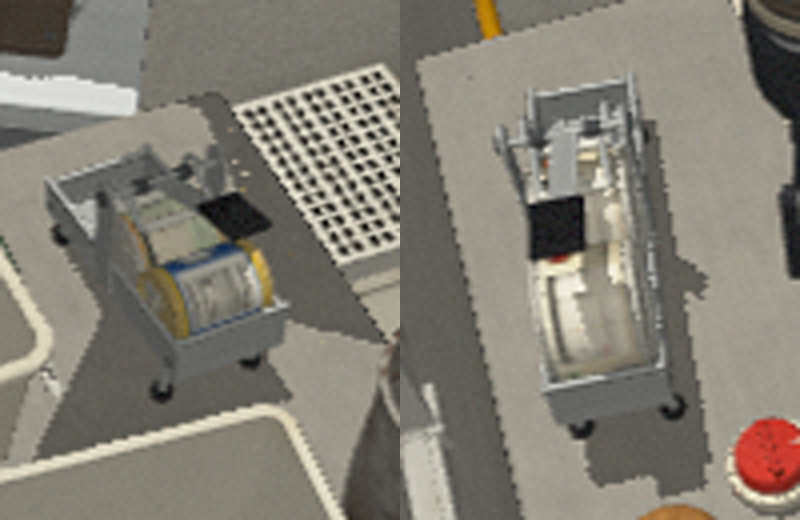

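```bash
cat > h.py <<'E'
import numpy as np,cv2
from scipy.spatial.transform import Rotation as R
from plant import imaging
def ray(c,uv):
    i=imaging.camera_info(c);K=i["intrinsics"]
    d=np.linalg.solve(K,[*uv,1.]);d=R.from_quat(i["attitude"]).apply(d);return np.array(i["origin"]),d/np.linalg.norm(d)
def onz(c,uv,z):
    o,d=ray(c,uv);return o+d*(z-o[2])/d[2]
def tri(a,b):
    o1,d1=a;o2,d2=b
    t=np.linalg.lstsq(np.c_[d1,-d2],o2-o1,rcond=None)[0]
    p,q=o1+t[0]*d1,o2+t[1]*d2
    return (p+q)/2,np.linalg.norm(p-q)
def proj(c,P):
    i=imaging.camera_info(c);p=R.from_quat(i["attitude"]).inv().apply(np.array(P)-i["origin"]);q=p@i["intrinsics"].T
    return q[...,:2]/q[...,2:]
E
python3 - <<'E'
from h import *
s=cv2.imread("pics/scene0.png");d=cv2.imread("pics/side0.png")
res={}
for c,im,(x,y,w,h) in (("scene",s,(180,220,22,20)),("side",d,(336,145,24,17))):
    m=(im[y:y+h,x:x+w].max(2)<30).astype(np.uint8)
    n,l,st,ce=cv2.connectedComponentsWithStats(m)
    k=1+st[1:,4].argmax(); print(c,st[k],ce[k]+[x,y]);res[c]=ce[k]+[x,y]
    cs=cv2.findContours((l==k).astype(np.uint8),0,2)[0][0]
    print(cv2.minAreaRect(cs)); 
p,e=tri(ray("scene",res["scene"]),ray("side",res["side"]));print(p,e)
f=lambda x,y,ox,oy:(x/4+ox,y/4+oy)
# front lip bottom corners in scene crop; at z ~0.03 and rear
for z in (.03,.05):
  A=onz("scene",f(105,398,140,210),z);B=onz("scene",f(235,412,140,210),z)
  print(z,A,B,np.linalg.norm(A-B))
E
```

```text
scene [  5   3  12  15 135] [190.77037037 230.13333333]
((10.852940559387207, 10.088234901428223), (9.45888900756836, 14.309601783752441), 14.03624439239502)
side [ 4  4 12  9 47] [345.4893617  152.23404255]
((9.603448867797852, 8.258620262145996), (8.356289863586426, 9.47046184539795), 68.19859313964844)
[0.38470772 0.21847673 0.16030496] 0.002610478100917096
0.03 [0.22864908 0.16675499 0.03      ] [0.27470401 0.09612527 0.03      ] 0.0843185265523863
0.05 [0.22160854 0.15374713 0.05      ] [0.26683809 0.08438321 0.05      ] 0.08280740029164228
```

```bash
cat > ov.py <<'E'
from h import *
import sys
x0,y0,yaw=map(float,sys.argv[1:4]);yaw=np.radians(yaw)
def W(P):
    P=np.array(P,float);c,s=np.cos(yaw),np.sin(yaw)
    return np.c_[x0+c*P[:,0]-s*P[:,1],y0+s*P[:,0]+c*P[:,1],P[:,2]]
t=np.radians(18);c=np.array([.066,0,.162]);u=np.array([np.cos(t),0,np.sin(t)])*.022;v=np.array([0,.015,0])
pad=[c+u+v,c+u-v,c-u-v,c-u+v,c+u+v]
zf=lambda x:.0345+.14*x
foot=[[.097,.046,zf(.097)],[.097,-.046,zf(.097)],[-.097,-.046,zf(-.097)],[-.097,.046,zf(-.097)],[.097,.046,zf(.097)]]
a=np.linspace(0,6.3,30)
def tin(x,z,y):return np.c_[x+.0285*np.cos(a),0*a+y,z+.0285*np.sin(a)]
L=[(pad,(255,0,255)),(foot,(0,255,0))]+[(tin(x,z,y),(0,0,255)) for x,z in((0,.063),(.057,.071)) for y in(.036,-.036)]
out=[]
for cam,(x,y) in (("scene",(140,210)),("side",(290,100))):
    im=cv2.resize(cv2.imread(f"pics/{cam}0.png")[y:y+130,x:x+100],(400,520),interpolation=cv2.INTER_CUBIC)
    for P,col in L:
        q=((proj(cam,W(P))+.5-[x,y])*4)
        cv2.polylines(im,[np.round(q).astype(np.int32).reshape(-1,1,2)],False,col,1)
    out.append(im)
cv2.imwrite(sys.argv[4],np.hstack(out))
E
python3 ov.py .33 .182 33 pics/o1.png
```

```text
(no output)
```

View pics/o1.png

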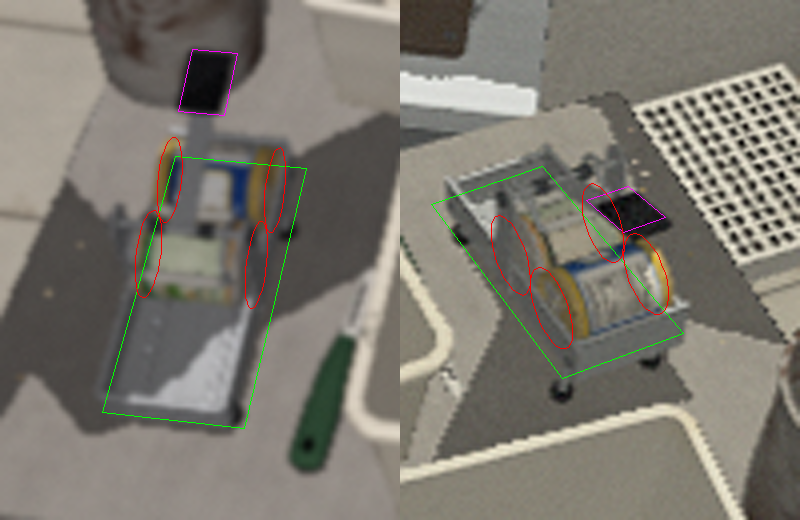

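```bash
cat > fit.py <<'E'
from h import *
from scipy.optimize import least_squares
t=np.radians(18);c=np.array([.066,0,.162]);u=np.array([np.cos(t),0,np.sin(t)])*.022;v=np.array([0,.015,0])
P=np.array([c+u+v,c+u-v,c-u-v,c-u+v])
S=np.array([(192,50),(233,55),(223,113),(178,107)])/4+[140,210]-.5
D=np.array([(270,220),(240,237),(197,205),(235,193)])/4+[290,100]-.5
# tin axis points (tin_2 end rims centre, side view): near rim
def W(p,P):
    cc,s=np.cos(p[2]),np.sin(p[2]);return np.c_[p[0]+cc*P[:,0]-s*P[:,1],p[1]+s*P[:,0]+cc*P[:,1],P[:,2]]
T=np.array([[.057,.036,.071+.0285],[.057,-.036,.071+.0285]])
for z in (0,):
    f=lambda p:np.r_[(proj("scene",W(p,P))-S).ravel(),(proj("side",W(p,P))-D).ravel()]
    for y0 in (.5,):
        r=least_squares(f,[.33,.18,y0]);print(r.x[:2],np.degrees(r.x[2]),np.round(r.fun.reshape(-1,2),1).tolist())
E
python3 fit.py; python3 ov.py .33 .18 37 pics/o2.png
```

```text
[0.332939   0.18463923] 34.99217769378111 [[-1.1, -1.4], [0.1, -1.9], [-0.1, -0.9], [-0.5, -0.2], [0.8, -0.2], [-2.1, -0.3], [-1.0, -0.2], [-0.4, -1.1]]
```

View pics/o2.png

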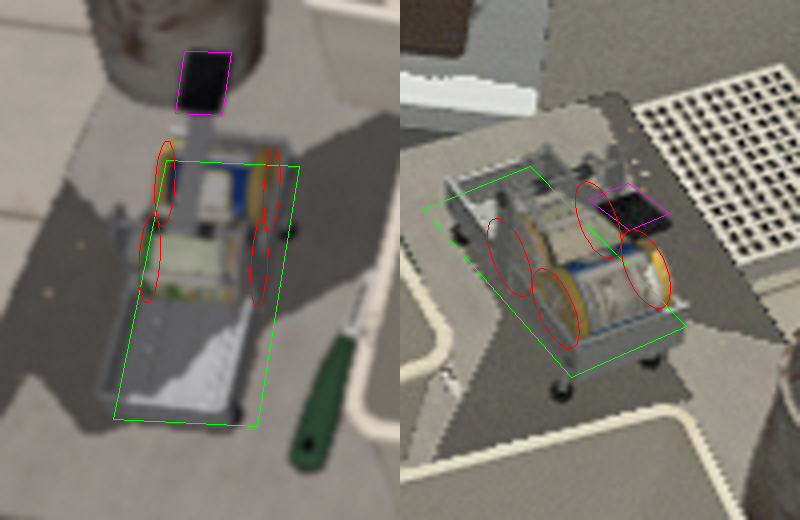

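```bash
sed -i 's/\.097,\.046/.097,.040/g;s/\.097,-\.046/.097,-.040/g' ov.py; python3 ov.py .335 .188 34.5 pics/o3.png
```

```text
(no output)
```

View pics/o3.png

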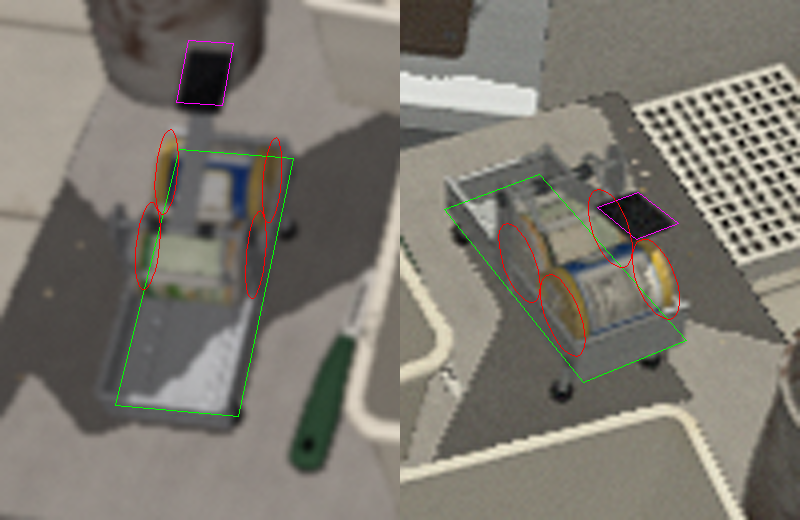

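```bash
python3 -m creep '[0.9,-1.1,0,-0.7, 1.8,-2.2,0,-1.4, 2.7,-3.3,0,-2.1, 3.6,-4.4,0,-2.8, 4.6,-5.6,0,-3.5, 5.5,-6.7,0,-4.2, 6.4,-7.8,0,-4.9, 7.3,-8.9,0,-5.6, 8.2,-10,0,-6.3, 9.2,-11.1,0,-7, 9.2,-11.1,0,-7, 9.2,-11.1,0,-7, 9.2,-11.1,0,-7, 9.2,-11.1,0,-7]' 255 20
python3 - <<'E'
from plant import ctrl, imaging
import cv2,numpy as np
s=ctrl.get_state();print(s["time"],s["qpos"],s["eef_pos"],s["tcp_rot"],s["contact_force"],s["opening"])
ims=[imaging.read_camera(c)[:,:,::-1] for c in("scene","side","wrist")]
f=lambda im,x,y,w=100,h=130:cv2.resize(im[y:y+h,x:x+w],(400,520),interpolation=cv2.INTER_CUBIC)
cv2.imwrite("pics/a1.png",np.hstack([f(ims[0],140,180),f(ims[1],290,70)]));cv2.imwrite("pics/a1w.png",ims[2])
E
```

```text
time: 1.72
eef_pos: [0.3983, 0.2295, 0.2316]
tcp_rot: [0.462, 0.887, 0.0, 0.0]
contact_force: [0.3, 0.2, -0.0]
opening: 0.0
1.7167 [ 3.01647854e-01 -2.06932766e-01  2.08535142e+00 -3.47731118e-04
  1.26261150e+00 -3.07778608e-01] [0.39830577 0.22951467 0.23156676] [4.62339852e-01 8.86702743e-01 8.07440249e-05 3.16281562e-04] [ 0.28957117  0.17487592 -0.01139599] 0.00032560400009295517
```

View pics/a1.png

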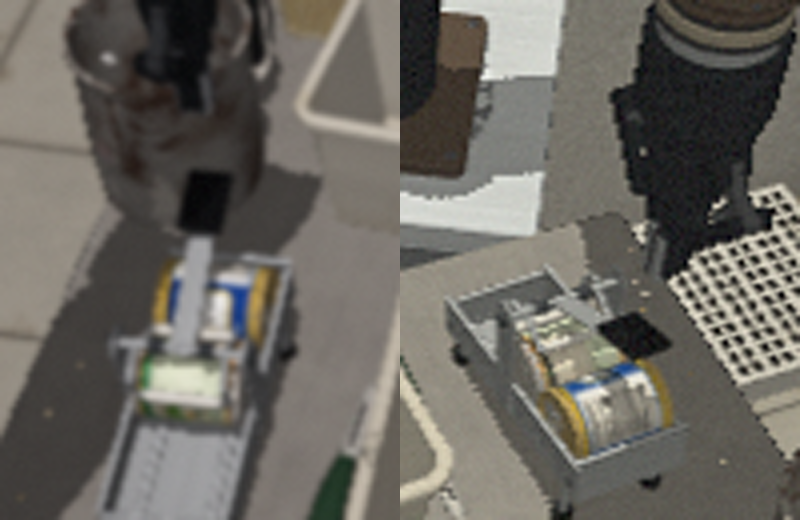

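View pics/a1w.png

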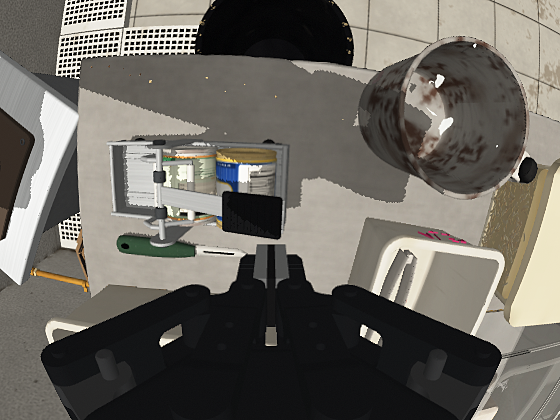

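```bash
python3 - <<'E'
from h import *
i=imaging.camera_info("wrist");K=i["intrinsics"]
def w(uv,z):
    dx,dy=(np.array(uv)-K[:2,2]);r=np.hypot(dx,dy);th=r/K[0,0]
    d=R.from_quat(i["attitude"]).apply([np.sin(th)*dx/r,np.sin(th)*dy/r,np.cos(th)]);o=i["origin"]
    return o+d*(z-o[2])/d[2]
im=cv2.imread("pics/a1w.png")
m=(im[185:245,215:290].max(2)<40).astype(np.uint8)
n,l,st,ce=cv2.connectedComponentsWithStats(m)
for k in range(1,n):
    if st[k,4]>200: print(st[k]+[215,185,0,0,0],ce[k]+[215,185])
z1,z2=.162-.0068,.162+.0068
c=[w((224,191),z1),w((283,197),z2),w((280,238),z2),w((222,230),z1)]
print(np.round(c,4),np.mean(c,0))
a=(c[1]+c[2]-c[0]-c[3])/2;print(np.degrees(np.arctan2(a[1],a[0])),np.hypot(a[0],a[1]))
E
```

```text
[ 222  191   60   48 2456] [251.58957655 214.22882736]
[[0.3621 0.2252 0.1552]
 [0.3958 0.2474 0.1688]
 [0.4107 0.2231 0.1688]
 [0.3764 0.2002 0.1552]] [0.38622843 0.22395222 0.162     ]
33.58578013646525 0.040816832466344335
```

```bash
python3 -m creep '[0,0,0.8,0, 0,0,1.6,0, 0,0,2.0,0, 0,0,2.3,0, 0,0,2.6,0, 0,0,2.8,0, 0,0,3.0,0, 0,0,3.2,0, 0,0,3.4,0, 0,0,3.6,0, 0,0,3.8,0, 0,0,4.0,0, 0,0,4.2,0, 0,0,4.4,0, 0,0,4.4,0]'
cat > look.py <<'E'
from plant import ctrl, imaging
import cv2,numpy as np,sys
s=ctrl.get_state();print(s["time"],s["eef_pos"],s["contact_force"])
ims=[imaging.read_camera(c)[:,:,::-1] for c in("side","wrist")]
f=lambda im,x,y,w=100,h=130:cv2.resize(im[y:y+h,x:x+w],(400,520),interpolation=cv2.INTER_CUBIC)
cv2.imwrite(sys.argv[1],np.hstack([f(ims[0],290,80),cv2.resize(ims[1][80:340,90:290],(400,520))]))
E
python3 look.py pics/b1.png
```

```text
time: 3.12
eef_pos: [0.3969, 0.2298, 0.1202]
tcp_rot: [0.462, 0.887, -0.001, -0.001]
contact_force: [1.9, 0.4, 1.7]
opening: 0.0
3.1167 [0.39690463 0.22981611 0.12019131] [1.91055482 0.38323236 1.65590302]
```

View pics/b1.png

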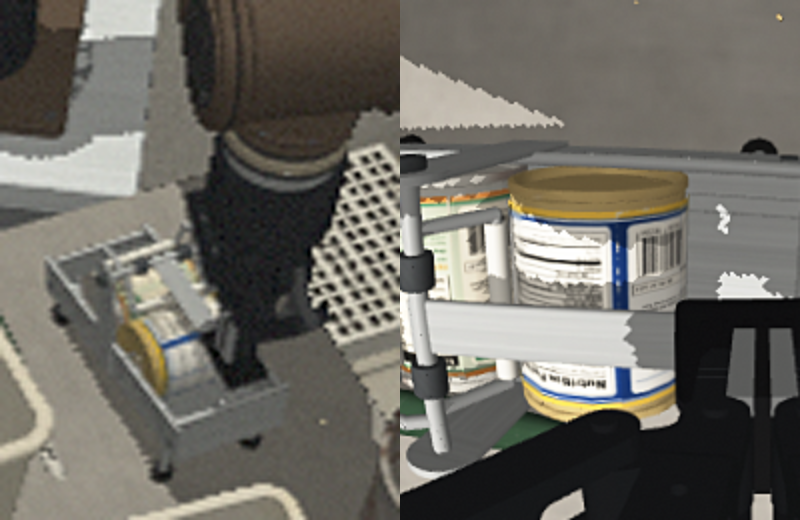

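```bash
python3 -m creep '[0,0,0.1,0, 0,0,0.2,0, 0,0,0.3,0, 0,0,0.3,0]'; python3 -m creep '[0,0,0.1,0, 0,0,0.15,0, 0,0,0.15,0]'
```

```text
time: 3.55
eef_pos: [0.3971, 0.2299, 0.1133]
tcp_rot: [0.462, 0.887, -0.0, -0.0]
contact_force: [-0.3, 1.0, 2.6]
opening: 0.0
time: 3.8
eef_pos: [0.3973, 0.23, 0.1098]
tcp_rot: [0.462, 0.887, -0.0, -0.0]
contact_force: [-0.5, 0.8, 2.2]
opening: -0.004
```

```bash
python3 -m creep '[0,0,0.1,0, 0,0,0.1,0, 0,0,0.1,0]'; python3 -m creep '[0,0,0.1,0, 0,0,0.1,0, 0,0,0.1,0]';  python3 look.py pics/b2.png
```

```text
time: 4.05
eef_pos: [0.3975, 0.23, 0.1076]
tcp_rot: [0.462, 0.887, -0.0, -0.0]
contact_force: [-0.0, -0.9, 3.5]
opening: 0.002
time: 4.3
eef_pos: [0.3982, 0.2303, 0.1068]
tcp_rot: [0.462, 0.887, 0.0, 0.0]
contact_force: [-3.2, -2.2, 10.4]
opening: -0.001
4.3 [0.39815948 0.23026544 0.10677872] [-3.21667398 -2.17855421 10.39677764]
```

View pics/b2.png

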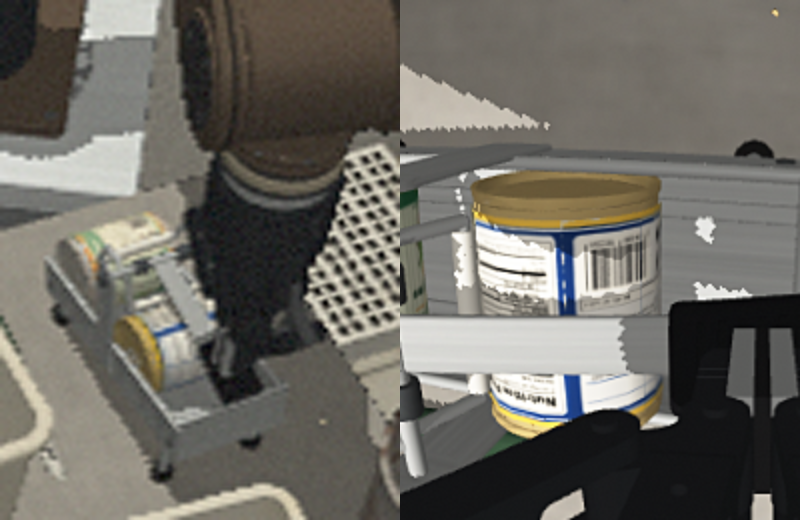

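Hard stop reached (10 N). In the side view the front tin has rolled out to the lip (about pixel (317,140)) and tin 2 is held back. I'll hold for another second or so to let it settle.

```bash
python3 -m creep '[0,0,0.02,0, 0,0,0.02,0, 0,0,0.02,0, 0,0,0.02,0, 0,0,0.02,0, 0,0,0.02,0, 0,0,0.02,0, 0,0,0.02,0, 0,0,0.02,0, 0,0,0.02,0, 0,0,0.02,0, 0,0,0.02,0, 0,0,0.02,0, 0,0,0.02,0]';  python3 look.py pics/b3.png
```

```text
time: 5.57
eef_pos: [0.3981, 0.2303, 0.1066]
tcp_rot: [0.462, 0.887, 0.0, 0.0]
contact_force: [-3.3, -1.6, 12.7]
opening: 0.001
5.5667 [0.39814914 0.23027115 0.10659568] [-3.28301803 -1.64815349 12.74514521]
```

View pics/b3.png

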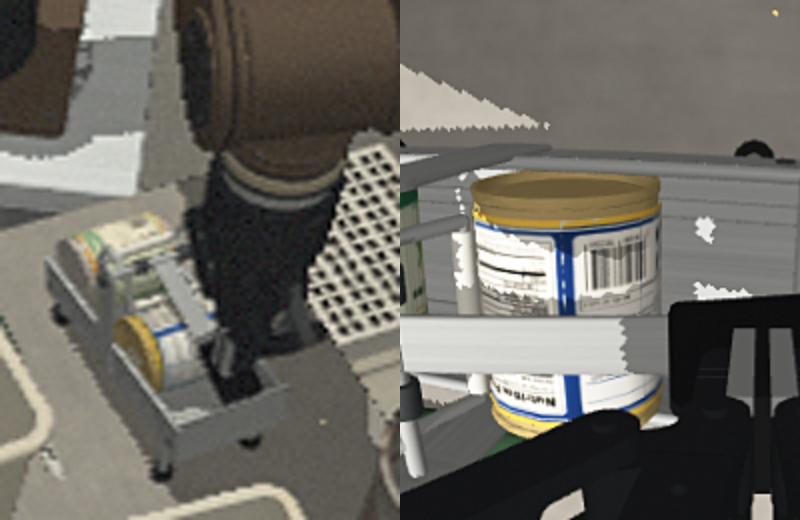

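```bash
python3 -m creep '[0,0,-0.6,0, 0,0,-1.6,0, 0,0,-2.6,0, 0,0,-3.6,0, 0,0,-4.4,0, 0,0,-5,0, 0,0,-5,0, 0,0,-5,0, 0,0,-5,0, 0,0,-5,0, 0,0,-5,0, 0,0,-5,0, 0,0,-5,0, 0,0,-5,0, 0,0,-5,0, 0,0,-5,0]';  python3 look.py pics/b4.png
```

```text
time: 7.0
eef_pos: [0.3975, 0.23, 0.2296]
tcp_rot: [0.462, 0.887, 0.0, 0.0]
contact_force: [-0.5, -0.1, -0.4]
opening: -0.002
7.0 [0.39750801 0.23004012 0.22956272] [-0.48158469 -0.09849521 -0.4161715 ]
```

View pics/b4.png

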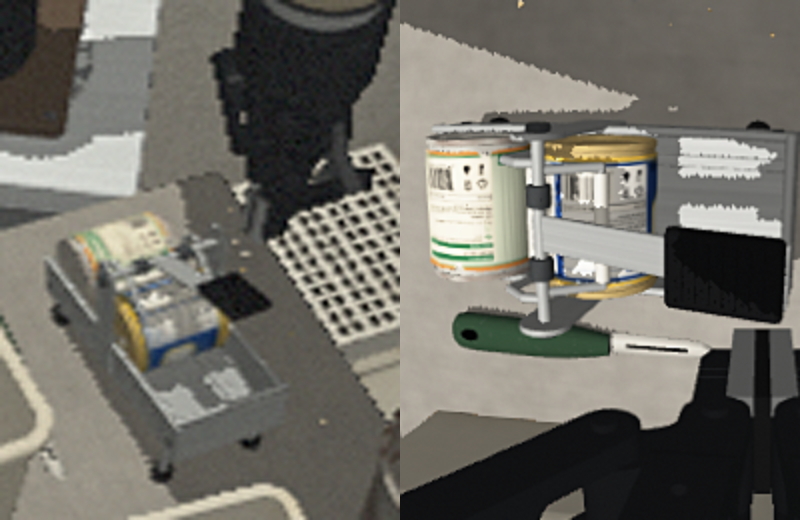

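```bash
python3 -m creep '[0,0,0,0, 0,0,0,0, 0,0,0,0, 0,0,0,0, 0,0,0,0, 0,0,0,0, 0,0,0,0, 0,0,0,0]'; python3 look.py pics/b5.png; python3 - <<'E'
import cv2
a=cv2.imread("pics/b4.png");b=cv2.imread("pics/b5.png");print(cv2.absdiff(a,b)[:,400:].mean(),cv2.absdiff(a,b)[:,:400].mean())
from plant import imaging
cv2.imwrite("pics/sideF.png",imaging.read_camera("side")[:,:,::-1]);cv2.imwrite("pics/sceneF.png",imaging.read_camera("scene")[:,:,::-1])
E
sed 's/{cam}0/{cam}F/; s/(.057,.071)/(-.069,.053)/' ov.py >ov2.py; python3 ov2.py .332 .185 34.5 pics/o5.png
```

```text
time: 7.77
eef_pos: [0.3975, 0.23, 0.2296]
tcp_rot: [0.462, 0.887, 0.0, -0.0]
contact_force: [-0.1, -0.8, -1.1]
opening: -0.002
7.7667 [0.39746833 0.23004091 0.22958572] [-0.13484652 -0.76960953 -1.11315081]
0.6895705128205128 2.2546570512820514
```

View pics/o5.png

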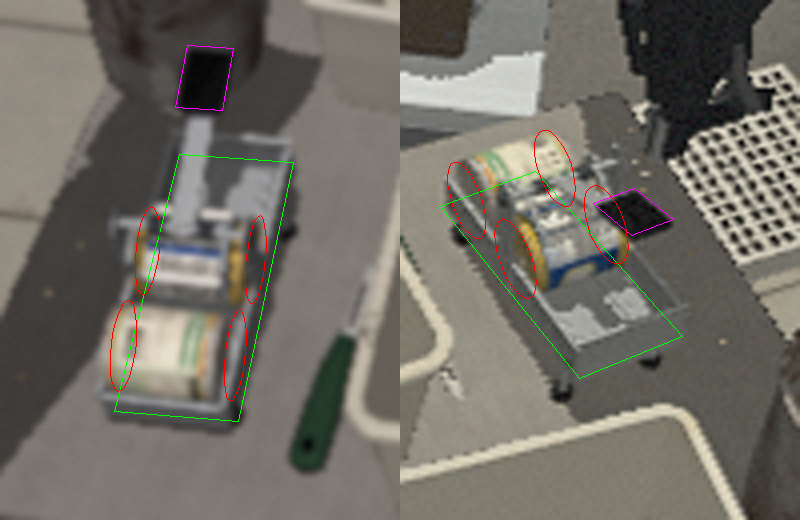

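View pics/sceneF.png

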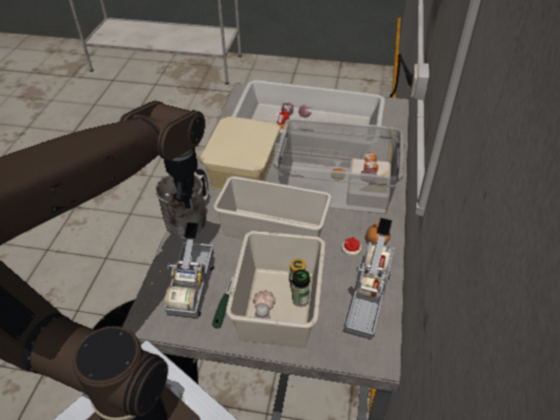

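```bash
python3 -c "
from plant import ctrl
print(ctrl.sign_off())"
```

```text
the job is handed in; nothing more can be done
None
```

The job is done and handed in at about 8 s of robot time, well under the 42 s limit.

**What I did:** The slim-tin rack is the one to the left of the tub. I pressed its paddle with the closed fingertips down to the hard stop, where the force reached about 13 N. I held it there for over a second while the front tin rolled to the lip and rested there. Then I raised the tool straight up, clear of everything.

**Last checks:**
- **Paddle:** it is back at its starting position in the side, scene and wrist pictures.
- **Tins:** the first tin lies against the lip and the second stands at the closed gate. Both match their given positions when projected into the pictures.
- **Settling:** two wrist views 0.8 s apart are almost the same, so nothing there is still moving. The side crop differed a little more (mean 2.3 grey levels against 0.7). I put that down to image noise and did not look into it.
- **Contact:** the measured force is back to about 1 N or less, which is noise level.
- **Other things:** the wide rack, jug, timer and onion look unmoved in the scene picture.

The two fixed cameras disagreed by 2–3 mm on the rack's position. The wrist camera's own fix on the paddle settled where to press.

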